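# Add the next slotted calibration mass to a load cell's weight carrier

## Robot

A 6-joint arm with a two-finger parallel gripper is mounted at the origin on a cart in front of the work surface, level with it; the furniture and walls round the work are solid. World frame = base frame: x ahead of the robot, y to its left, z up, the work surface at z = 0. Lengths are in m, angles in degrees, forces in N, time in s.
With the tool pointing down it reaches from about 0.25 to 0.725 m from the base axis. Payload 9.7 kg.
Tool frame: the origin (TCP) lies at the very end of the fingers, on their centre line; the grasp point (between the pads) lies 19 mm behind it; z points along the fingers, y is the direction in which the jaws open and shut (so a half turn about z gives the same grasp; the last joint's range is limited). The gripper opens to 85 mm and grips with 20 to 120 N. Pads are 22 mm wide; open, the fingers measure 114 mm over their backs; the gripper's body (76 mm by 85 mm) begins 54 mm behind the grasp point. The pads swing forward as they close: fully open they stand 13 mm farther back than shut.
Start: joints at [72.078, 4.979, 10.078, 95.1, 0, 90], TCP at [0.169, 0.523, 0.231] pointing down, gripper open.
Joint ranges: [-179.16, 179.16], [-48.56, 103.87], [-65.8, 70.77], [-126.05, 130.52], [-82.76, 87.17], [-180, 180]. Speed limits (degrees/s): [127.2, 127.2, 147.25, 180, 180, 180].

## Interface

Orientations are given as [roll, pitch, yaw] about the fixed x, y, z axes, in that order (R = Rz(yaw) Ry(pitch) Rx(roll)).
In Python, from workcell import bot gives the robot as it stands. The module is installed in compiled form; this text tells all that it offers.
- The arm moves only by the tool arm_command, never from a script. Its argument "increments" is a list of rows, each a list of 7 numbers: the gripper command: -1 is fully open, 1 is shut, values between are in proportion, then the shift along the tool's x, y, z in cm, then the turn, a rotation vector about the tool's x, y, z in degrees. In form: [[gripper, x, y, z, rx, ry, rz], ...]. A call has 1 to 10 rows; each row shifts and turns the commanded pose from where the row before left it, along the tool's axes as they then stand; what a row does not reach is not made up. A row lasts 1/8 s, in which the tool goes at most 62.5 mm and 10.7 degrees, less where a joint would pass 70% of its speed; a pose out of reach is approached as far as the arm can. A call is refused whole if a number of a shift passes 6.25 or a number of a turn 10.7, either way. A call with a gripper value outside its range is refused whole. The fingers move at their own pace and stop on an object; "grip_force" is the grip in N (left out, the last holds). Time passes only in rows, so rows that do not move let the fingers close. It gives the time, the measured TCP pose, the force and the opening at its end, in the units of the state.
- bot.get_obs(): the state, without advancing time (a new reading comes with each control period).
- bot.camera(name): name is "side" or "top" or "wrist"; returns a dict with "color" (420x560x3 uint8, red, green, blue), "fx", "fy", "cx", "cy" (pixels), "origin" and "attitude" of the camera in the world. Camera axes: x right, y up, looking along -z (the intrinsics and any distortion apply to the point x, -y, -z); pixel columns grow to the right and rows downward; lengths in m; the calibration is good to about 2 mm. The wrist camera is an equidistant fisheye: a pixel r from the principal point sees the ray r / f radians off the axis. A picture is of the moment at which its call begins. There is no depth.
- bot.job_done(): hands the job in, once; it reports no verdict.
The state is a dict: "time": time; "q": joint angles; "qd": joint speeds; "joint_efforts": joint torques, N m; "ee_pos": TCP position; "tcp_rot": TCP orientation; "wrist_force": force on the tool from outside, world axes, zero at the start; "torque": the same for the moment, N m; "opening": finger opening in m.
Only numpy, scipy, OpenCV 4.12 (cv2) and the standard library are available. Lean on these libraries where they do the work, as an engineer would, in place of code of your own. Each camera call takes 0.05 s, during which the arm holds its last target. There are 200 camera calls.

## Task

The load cell is being calibrated step by step and one slotted mass is already on its weight carrier. Take the larger of the two loose slotted masses, slide it sideways onto the carrier's stem across the flats under the knob, lower it until it lies flat on the mass already there and turn it until its slot faces the opposite way to the slot below, leaving the lower mass as it is; then let go. Work by feel and gently: the cell is ruined by any push above 15 N in any direction, and the small mass and the other things near by stay where they are.

Things in the scene. Friction and masses are not known exactly. Their poses are not given: they have to be found in the camera images.
- cell: Load cell fixed to the table: 96 mm square base plate, round steel body, on top two clamp plates whose ears reach up to 52 mm out, all below z = 47 mm. Origin: centre of its underside, on the table; z up, x towards the round socket on its side. It carries an upright stem ending in a knob. The plates are clamped through slotted holes, so the stem is not exactly over the origin: see cell_seat.
- cell_seat (a point): On the cell's axis, 46 mm up: height of the seat on which the lower mass lies (it fills 46 to 58 mm). Axes as the cell's. The stem stands up to 6 mm off this point along the cell's x and up to 6 mm along its y, differently each time; it is rigid and parallel to z. Its true place must be felt.
- cell_flats (a point): On the cell's axis, 81 mm up: middle height of the flats (stem up to 6 mm off in x and y). Stem: round, 10 mm thick, up to 72 mm, its top edge square; from 72 to 90 mm it has two flats, 6 mm thick along the cell's y, 10 mm wide along x; from 90 to 98 mm a 16 mm knob. A mass goes on only between 72 and 90 mm, moved along the cell's x from either side, slot leading.
- lower_mass (a joint): Turn (rad, anticlockwise from above) of the mass already on the carrier, same shape and size as the large mass, about the stem. At 0 its slot faces the cell's +y; it starts within 0.12 of 0. It turns stiffly (0.03 N m) and is dragged round if pressed hard while the mass above it is turned.
- large_mass_center (a point): The larger loose slotted mass, the one to add: steel disc 50 mm across, 12 mm thick, about 160 g, flat on the table; central bore 12 mm, slot 8 mm wide from bore to rim, flared over its last 6 mm to 22 mm at the rim. Point: on its axis, half-way up (6 mm). x points along the slot to its open mouth, z up. A small brass plug in the top face lies opposite the slot.
- large_mass_mouth (a point): The open mouth of the large mass's slot: on the rim, 25 mm from the centre along its x, half-way up.
- small_mass_center (a point): The smaller loose slotted mass, not to be used: 36 mm across, 8 mm thick, same bore and slot width. Point: on its axis, half-way up (4 mm).
- reagent_bottle: Bystander: small bottle with a black cap, 49 mm in diameter, 94 mm tall, standing beyond the work. Origin: centre of its underside.
- spare_knob: Bystander: small knob, 24 mm in diameter, 16 mm high, lying beyond the load cell. Origin: centre of its underside.
There are look-alikes about, which are no part of the job. What is shaped like the part that bears large_mass_center but brown or green is not meant.

How it is judged:
By the outcome, as a careful person would: the job done as asked, in the order asked, and still so for the second after the job is handed in, with the robot touching nothing.
It also fails if it takes over 64 s, if anything falls off the work surface, if the arm or the gripper's body presses on something with over 40 N, if the wrist force passes 120 N, or if a joint passes its speed limit or range.

## Working session

There is one attempt and no reset: what is moved stays moved. The work goes in short steps, Python scripts to look and compute and a tool call to move; the robot and the scene stay as the last step left them, time stands still between calls to the robot, and variables do not carry over. Pictures are saved under pics/ and viewed, about 8 in all and at most 12, crops included, and the job is handed in when it is done.

Besides the shell and the picture viewer there is one more tool, called after "Call:" as name(argument=value, ...), one argument or row to a line, values as JSON. arm_command: Moves the arm, as the interface text tells. Its arguments: {"type":"object","properties":{"increments":{"type":"array"},"grip_force":{"type":"number"}},"required":["increments"]}

```bash
mkdir -p pics; python3 - <<'E'
from workcell import bot
import cv2
o=bot.get_obs(); print(o)
for n in("top","side"):
    c=bot.camera(n); cv2.imwrite(f"pics/{n}0.png",c["color"][:,:,::-1])
    print(n,{k:v for k,v in c.items() if k!="color"})
E
```

```text
{'time': 0.0, 'q': array([ 7.20787221e+01,  5.01097538e+00,  1.00338443e+01,  9.50976874e+01,
       -5.14665660e-04,  8.99997652e+01]), 'qd': array([-2.64206057e-02, -7.19353086e-05,  7.19628380e-02, -4.21139457e-03,
        5.84028841e-02,  1.51175075e-02]), 'joint_efforts': array([-8.31608450e-04, -5.20386171e+01,  4.64805257e+01,  1.62239769e-02,
        1.28863767e-04,  8.37078460e-06]), 'ee_pos': array([0.16917546, 0.5231047 , 0.23057879]), 'tcp_rot': array([-1.79925182e+02,  5.14358569e-04,  1.62078958e+02]), 'wrist_force': array([ 0.27099934, -0.68205145, -0.64837332]), 'torque': array([ 0.06041103,  0.03825259, -0.00147572]), 'opening': 0.0853514230767271}
top {'fx': 537.6951376882961, 'fy': 537.6951376882961, 'cx': 287.3118660033976, 'cy': 205.50623085224487, 'origin': array([ 0.43185202, -0.15857294,  1.30862243]), 'attitude': array([  7.54309834,  -0.41500089, -91.34692493])}
side {'fx': 388.9073488038282, 'fy': 388.9073488038282, 'cx': 279.5176727551146, 'cy': 206.1908211492906, 'origin': array([ 0.24193403, -0.82397597,  0.52568919]), 'attitude': array([ 59.13360344,  -0.86746639, -28.39147756])}
```

View pics/top0.png

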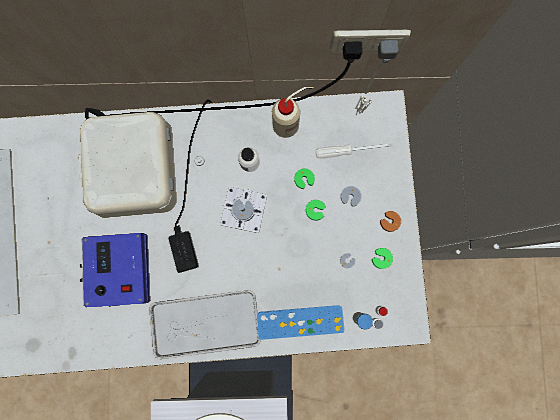

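View pics/side0.png

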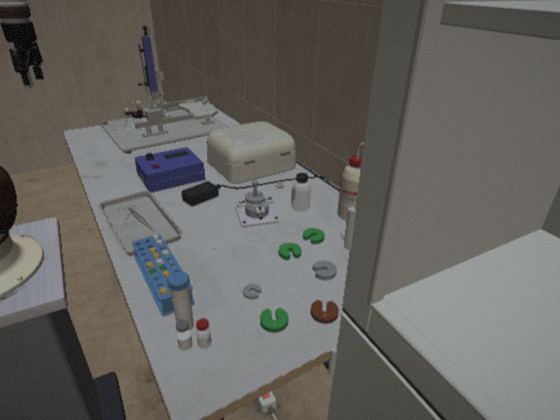

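Top view: candidates for the large mass are grey large (350,196), grey small (347,261), green (304,178), (316,210) and (382,258), and brown (391,221). I choose the grey large one at (350,196). The cell is at (243,209), the bottle at (249,157) and the spare knob at (199,160).

```bash
cat > h.py <<'E'
import numpy as np, cv2
from scipy.spatial.transform import Rotation as R
def pix2w(c,u,v,z):
    d=np.array([(u-c["cx"])/c["fx"],-(v-c["cy"])/c["fy"],-1.])
    d=R.from_euler("xyz",c["attitude"],degrees=True).as_matrix()@d
    o=np.array(c["origin"]); return o+d*(z-o[2])/d[2]
def w2pix(c,p):
    d=R.from_euler("xyz",c["attitude"],degrees=True).as_matrix().T@(np.array(p)-c["origin"])
    return c["cx"]+c["fx"]*d[0]/-d[2], c["cy"]-c["fy"]*d[1]/-d[2]
E
python3 - <<'E'
from workcell import bot
from h import *
c=bot.camera("top"); im=c["color"][:,:,::-1]
a=cv2.resize(im[180:240,215:275],None,fx=6.6,fy=6.6,interpolation=cv2.INTER_CUBIC)
b=cv2.resize(im[170:230,320:380],None,fx=6.6,fy=6.6,interpolation=cv2.INTER_CUBIC)
cv2.imwrite("pics/crop1.png",np.hstack([a,b]))
for n,u,v,z in[("large",350,196,.012),("cell",243,209,.06),("small",347,261,.008),("bottle",248,153,.094),("knob",199,160,.016),("g1",304,178,.01),("g2",316,210,.01)]: print(n,pix2w(c,u,v,z).round(4))
E
```

```text
large [ 0.6232 -0.3255  0.012 ]
cell [ 0.591  -0.0677  0.06  ]
small [ 0.4658 -0.3126  0.008 ]
bottle [ 0.7167 -0.0833  0.094 ]
knob [0.72   0.0417 0.016 ]
g1 [ 0.6707 -0.2146  0.01  ]
g2 [ 0.5909 -0.2416  0.01  ]
```

View pics/crop1.png

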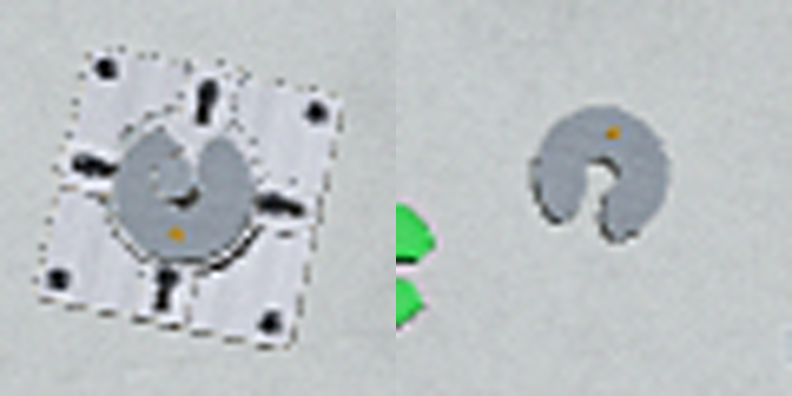

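The crop confirms the grey disc with the brass plug: centre about (350.5,196.5) and slot mouth towards the lower left, so its yaw is about 167°. The cell's x points image-right and about 10.7° down (world yaw about −101°), and the lower slot faces about cell +y. Next is a test row to learn joint 6's sense, moving towards the cell.

Call:
arm_command(
  increments=[
    [-1,0,0,0,0,0,10],
  ],
)

```text
time: 0.28
ee_pos: [0.1692, 0.5232, 0.2309]
tcp_rot: [-180.0, 0.0, 151.9]
wrist_force: [0.3, -0.0, 0.4]
opening: 0.0852
```

```bash
python3 - <<'E'
from workcell import bot
o=bot.get_obs(); print(o["q"],o["tcp_rot"],o["ee_pos"])
E
```

```text
[ 7.20785131e+01  4.99561108e+00  1.00571787e+01  9.50972916e+01
 -3.81338101e-05  1.00183376e+02] [-1.79964846e+02  6.35350184e-03  1.51895139e+02] [0.16921377 0.52322434 0.23093524]
```

Call:
arm_command(
  increments=[
    [-1,0,0,0,0,0,-10],
    [-1,-3.1,-2.44,-0.1,0,0,0],
    [-1,-3.1,-2.44,-0.1,0,0,0],
    [-1,-3.1,-2.44,-0.1,0,0,0],
    [-1,-3.1,-2.44,-0.1,0,0,0],
    [-1,-3.1,-2.44,-0.1,0,0,0],
    [-1,-3.1,-2.44,-0.1,0,0,0],
    [-1,-3.1,-2.44,-0.1,0,0,0],
    [-1,-3.1,-2.44,-0.1,0,0,0],
    [-1,-3.1,-2.44,-0.1,0,0,0],
  ],
)

```text
time: 1.52
ee_pos: [0.3676, 0.2273, 0.2402]
tcp_rot: [180.0, -0.0, 162.1]
wrist_force: [1.3, 0.6, 0.1]
opening: 0.0856
```

Call:
arm_command(
  increments=[
    [-1,-3.1,-2.44,0,0,0,0],
    [-1,-3.1,-2.44,0,0,0,0],
    [-1,-3.1,-2.44,0,0,0,0],
    [-1,-3.1,-2.44,0,0,0,0],
    [-1,-3.1,-2.44,0,0,0,0],
    [-1,-3.1,-2.44,0,0,0,0],
    [-1,-3.1,-2.44,0,0,0,0],
    [-1,-3.1,-2.44,0,0,0,0],
    [-1,-2.0,-1.5,0,0,0,0],
    [-1,0,0,0,0,0,0],
  ],
)

```text
time: 2.78
ee_pos: [0.5578, -0.0552, 0.2393]
tcp_rot: [-180.0, -0.1, 162.0]
wrist_force: [-0.1, 0.2, -0.4]
opening: 0.0853
```

```bash
python3 - <<'E'
from workcell import bot
import cv2
o=bot.get_obs(); print(o["ee_pos"],o["tcp_rot"],o["time"],o["wrist_force"])
c=bot.camera("wrist"); cv2.imwrite("pics/w1.png",c["color"][:,:,::-1])
print({k:v for k,v in c.items() if k!="color"})
E
```

```text
[ 0.55780308 -0.05517461  0.23931877] [-1.79976488e+02 -8.21701658e-02  1.61964240e+02] 2.775 [-0.08130786  0.24377657 -0.37541843]
{'fx': 325.19226210127806, 'fy': 325.19226210127806, 'cx': 283.87510306122334, 'cy': 208.22963748745227, 'origin': array([ 0.48312959, -0.03151395,  0.3815377 ]), 'attitude': array([-1.81437524e+01, -1.61476510e-02,  7.19733718e+01])}
```

View pics/w1.png

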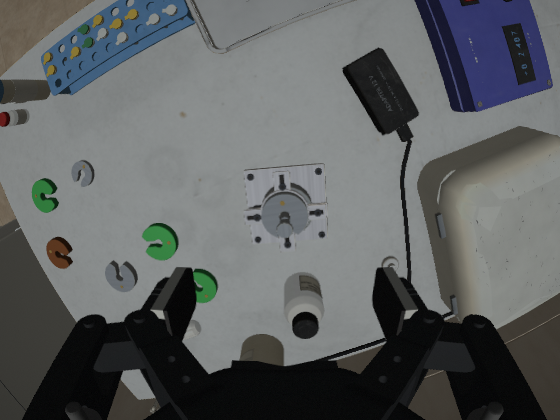

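Wrist view: cell at (286,205) with its knob at about (285,220), large mass at (121,276) and green ones at (160,240) and (205,286). An enlarged crop will give the detail.

```bash
cat >> h.py <<'E'
def fray(c,u,v):
    x,y=(u-c["cx"])/c["fx"],(v-c["cy"])/c["fy"]; t=np.hypot(x,y); s=np.sin(t)/max(t,1e-9)
    return R.from_euler("xyz",c["attitude"],degrees=True).as_matrix()@np.array([x*s,-y*s,-np.cos(t)])
def fish2w(c,u,v,z):
    d=fray(c,u,v); o=np.array(c["origin"]); return o+d*(z-o[2])/d[2]
def w2fish(c,p):
    d=R.from_euler("xyz",c["attitude"],degrees=True).as_matrix().T@(np.array(p)-c["origin"])
    r=np.hypot(d[0],d[1]); t=np.arctan2(r,-d[2]); return c["cx"]+c["fx"]*t*d[0]/r, c["cy"]-c["fy"]*t*d[1]/r
E
python3 - <<'E'
import cv2,numpy as np
im=cv2.imread("pics/w1.png")
a=cv2.resize(im[160:250,240:330],None,fx=5,fy=5,interpolation=cv2.INTER_CUBIC)
b=cv2.resize(im[250:305,93:148],(450,450),interpolation=cv2.INTER_CUBIC)[:,:350]
cv2.imwrite("pics/crop2.png",np.hstack([a,b]))
E
```

```text
(no output)
```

View pics/crop2.png

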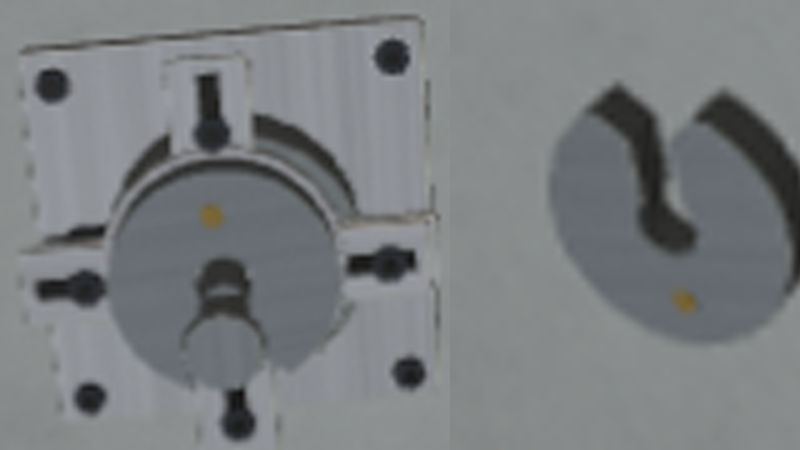

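```bash
cat > cw1.py <<'E'
import numpy as np
c=dict(fx=325.19226210127806,fy=325.19226210127806,cx=283.87510306122334,cy=208.22963748745227,origin=np.array([0.48312959,-0.03151395,0.3815377]),attitude=np.array([-18.1437524,-0.0161476510,71.9733718]))
E
python3 - <<'E'
from h import *; from cw1 import c
from workcell import bot
f=lambda x,y:(240+x/5,160+y/5)
print("knob",fish2w(c,*f(224,352),.098).round(4))
print("lowdisc",fish2w(c,*f(224.5,276),.058).round(4), "L",fish2w(c,*f(107,278),.058).round(4),"R",fish2w(c,*f(342,272),.058).round(4),"Top",fish2w(c,*f(222,161),.058).round(4))
print("lowplug",fish2w(c,*f(211,216),.058).round(4))
H=[fish2w(c,*f(*p),.006)[:2] for p in[(52,86),(392,57),(409,373),(90,398)]]
print("holes",np.round(H,4),"mean",np.mean(H,0).round(4))
d=(H[1]-H[0]+H[2]-H[3]); print("x-ish yaw",np.degrees(np.arctan2(d[1],d[0])),"len",[np.hypot(*(H[i]-H[i-1])) for i in range(4)])
g=lambda x,y:(93+(x-450)/8.18,250+y/8.18)
for n,p in dict(bore=(667,228),plug=(685,300),left=(548,185),bottom=(708,345),slot=(662,150)).items(): print(n,fish2w(c,*g(*p),.012).round(4))
t=bot.camera("top")
cv2.imwrite("pics/top1.png",t["color"][:,:,::-1])
k=lambda x,y:(215+x/6.6,180+y/6.6); k2=lambda x,y:(320+(x-396)/6.6,170+y/6.6)
H=[pix2w(t,*k(*p),.006)[:2] for p in[(106,68),(316,112),(269,322),(58,278)]]
d=(H[1]-H[0]+H[2]-H[3]); print("TOP cell",np.mean(H,0).round(4),np.degrees(np.arctan2(d[1],d[0])))
print("lowplug",pix2w(t,*k(176,233),.058).round(4),"lowdisc",pix2w(t,*k(184,195),.058).round(4),"knob",pix2w(t,*k(170,177),.098).round(4))
print("mass",pix2w(t,*k2(600,173),.012).round(4),"plug",pix2w(t,*k2(613,133),.012).round(4),"mouth",pix2w(t,*k2(586,235),.012).round(4))
E
```

```text
knob [ 0.5926 -0.0662  0.098 ]
lowdisc [ 0.5917 -0.0656  0.058 ] L [ 0.5844 -0.0894  0.058 ] R [ 0.5985 -0.0417  0.058 ] Top [ 0.5676 -0.0583  0.058 ]
lowplug [ 0.5782 -0.0642  0.058 ]
holes [[ 0.5511 -0.0953]
 [ 0.5693 -0.0166]
 [ 0.6481 -0.035 ]
 [ 0.6297 -0.1134]] mean [ 0.5995 -0.0651]
x-ish yaw 76.8768051715059 len [np.float64(0.08068389372273119), np.float64(0.08077827650372477), np.float64(0.08095179775469305), np.float64(0.08060734273835733)]
bore [ 0.6255 -0.3275  0.012 ]
plug [ 0.6398 -0.3321  0.012 ]
left [ 0.6115 -0.348   0.012 ]
bottom [ 0.6494 -0.3325  0.012 ]
slot [ 0.6112 -0.3199  0.012 ]
TOP cell [ 0.5967 -0.0647] -103.17321894880345
lowplug [ 0.5765 -0.0642  0.058 ] lowdisc [ 0.59   -0.0672  0.058 ] knob [ 0.5913 -0.0654  0.098 ]
mass [ 0.6227 -0.3277  0.012 ] plug [ 0.6375 -0.3331  0.012 ] mouth [ 0.5997 -0.3216  0.012 ]
```

Call:
arm_command(
  increments=[
    [-0.5,-2.12,-3.41,0,0,0,0],
    [-0.5,-2.12,-3.41,0,0,0,0],
    [-0.5,-2.12,-3.41,0,0,0,0],
    [-0.5,-2.12,-3.41,0,0,0,0],
    [-0.5,-2.12,-3.41,0,0,0,0],
    [-0.5,-2.12,-3.41,0,0,0,0],
    [-0.5,-2.12,-3.41,0,0,0,0],
    [-0.5,0,0,4,0,0,0],
    [-0.5,0,0,4,0,0,0],
    [-0.5,0,0,0,0,0,0],
  ],
)

```text
time: 4.12
ee_pos: [0.6238, -0.3249, 0.157]
tcp_rot: [179.9, -0.4, 162.1]
wrist_force: [-0.0, -0.1, 0.2]
opening: 0.0644
```

```bash
python3 - <<'E'
from workcell import bot
from h import *
o=bot.get_obs(); print(o["ee_pos"],o["tcp_rot"],o["time"],o["wrist_force"],o["opening"])
c=bot.camera("wrist"); cv2.imwrite("pics/w2.png",c["color"][:,:,::-1])
print({k:v for k,v in c.items() if k!="color"}, w2fish(c,(.625,-.328,.012)), w2fish(c,(.591,-.242,.012)))
E
```

```text
[ 0.62377254 -0.32487253  0.15696115] [179.93048247  -0.36070714 162.1345246 ] 4.125 [-0.01651727 -0.13073716  0.18772308] 0.06438977607301104
{'fx': 325.19226210127806, 'fy': 325.19226210127806, 'cx': 283.87510306122334, 'cy': 208.22963748745227, 'origin': array([ 0.5495987 , -0.30191233,  0.29955863]), 'attitude': array([-17.86451547,  -0.1073155 ,  72.14113341])} (np.float64(281.42728160604634), np.float64(194.8332246124317)) (np.float64(361.144747813627), np.float64(132.0195539216149))
```

View pics/w2.png

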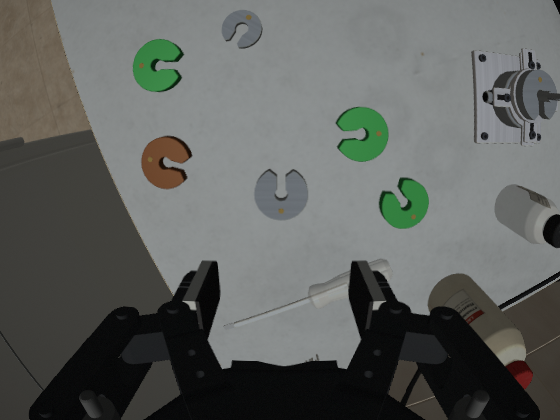

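The large mass shows at centre (281,194.5) with its plug at (281,211) and its slot pointing straight up along tool x. This agrees with my estimate to within 1 px. Descending with the fingers on either side.

Call:
arm_command(
  increments=[
    [-0.5,-0.2,-0.25,3,0,0,0],
    [-0.5,0,0,4,0,0,0],
    [-0.5,0,0,4,0,0,0],
    [-0.5,0,0,2,0,0,0],
    [-0.5,0,0,1,0,0,0],
    [-0.4,0,0,0.5,0,0,0],
    [-0.35,0,0,0,0,0,0],
    [-0.35,0,0,0,0,0,0],
  ],
)

```text
time: 5.18
ee_pos: [0.6268, -0.33, 0.0164]
tcp_rot: [-180.0, 0.1, 162.1]
wrist_force: [-0.7, 1.0, -0.4]
opening: 0.0575
```

Call:
arm_command(
  increments=[
    [-0.35,0,0,0.2,0,0,0],
    [-0.35,0,0,0.1,0,0,0],
    [-0.35,0,0,0,0,0,0],
  ],
)

```text
time: 5.55
ee_pos: [0.6262, -0.3297, 0.0122]
tcp_rot: [180.0, -0.0, 162.1]
wrist_force: [0.4, -0.1, 0.6]
opening: 0.0577
```

Call:
arm_command(
  increments=[
    [-0.35,0.15,0.1,0.4,0,0,0],
    [-0.35,0,0,0.3,0,0,0],
    [-0.35,0,0,0,0,0,0],
    [-0.35,0,0,0,0,0,0],
  ],
)

```text
time: 6.05
ee_pos: [0.6252, -0.3283, 0.0053]
tcp_rot: [-180.0, -0.0, 162.1]
wrist_force: [0.3, -0.4, 0.1]
opening: 0.0576
```

Call:
arm_command(
  increments=[
    [-0.35,0,0,0.2,0,0,0],
    [-0.35,0,0,0,0,0,0],
  ],
)

```text
time: 6.3
ee_pos: [0.6251, -0.3283, 0.0031]
tcp_rot: [180.0, -0.0, 162.1]
wrist_force: [-0.7, 0.9, 0.0]
opening: 0.0577
```

Call:
arm_command(
  increments=[
    [-0.35,0,0,0.15,0,0,0],
    [-0.35,0,0,0,0,0,0],
  ],
)

```text
time: 6.55
ee_pos: [0.6251, -0.3283, 0.0016]
tcp_rot: [180.0, -0.0, 162.1]
wrist_force: [0.3, 0.2, 0.5]
opening: 0.0574
```

Call:
arm_command(
  increments=[
    [-0.35,0,0,0.2,0,0,0],
    [-0.35,0,0,0,0,0,0],
  ],
)

```text
time: 6.8
ee_pos: [0.6251, -0.3283, -0.0005]
tcp_rot: [180.0, -0.0, 162.1]
wrist_force: [0.1, 0.4, 0.2]
opening: 0.058
```

Call:
arm_command(
  increments=[
    [-0.35,0,0,0.1,0,0,0],
    [-0.35,0,0,0,0,0,0],
  ],
)

```text
time: 7.05
ee_pos: [0.6252, -0.3283, -0.0013]
tcp_rot: [-180.0, -0.0, 162.1]
wrist_force: [-0.1, 0.0, 0.2]
opening: 0.0577
```

Call:
arm_command(
  increments=[
    [-0.35,0,0,0.1,0,0,0],
    [-0.35,0,0,0,0,0,0],
  ],
)

```text
time: 7.3
ee_pos: [0.6252, -0.3283, -0.0023]
tcp_rot: [180.0, -0.0, 162.1]
wrist_force: [-0.5, -0.1, 1.1]
opening: 0.0574
```

Call:
arm_command(
  increments=[
    [-0.35,0,0,0.1,0,0,0],
    [-0.35,0,0,0,0,0,0],
  ],
)

```text
time: 7.55
ee_pos: [0.6251, -0.3283, -0.0033]
tcp_rot: [180.0, -0.0, 162.1]
wrist_force: [0.1, 0.2, -0.7]
opening: 0.0576
```

Call:
arm_command(
  increments=[
    [-0.35,0,0,0.1,0,0,0],
    [-0.35,0,0,0,0,0,0],
  ],
)

```text
time: 7.8
ee_pos: [0.6252, -0.3283, -0.0043]
tcp_rot: [180.0, -0.0, 162.1]
wrist_force: [0.7, -0.5, 1.0]
opening: 0.0579
```

Call:
arm_command(
  increments=[
    [-0.35,0,0,0.1,0,0,0],
    [-0.35,0,0,0,0,0,0],
  ],
)

```text
time: 8.05
ee_pos: [0.6253, -0.3284, -0.0044]
tcp_rot: [-180.0, 0.0, 162.1]
wrist_force: [-2.4, 1.6, 4.1]
opening: 0.0574
```

Call:
arm_command(
  increments=[
    [-0.35,0,0,0.1,0,0,0],
    [-0.35,0,0,0,0,0,0],
  ],
)

```text
time: 8.3
ee_pos: [0.6253, -0.3284, -0.0045]
tcp_rot: [-180.0, 0.1, 162.1]
wrist_force: [-5.4, 2.4, 9.9]
opening: 0.0572
```

Call:
arm_command(
  increments=[
    [-0.35,0,0,-0.6,0,0,0],
    [-0.35,0,0,0,0,0,0],
    [1,0,0,0,0,0,0],
    [1,0,0,0,0,0,0],
    [1,0,0,0,0,0,0],
    [1,0,0,0,0,0,0],
  ],
  grip_force=50,
)

```text
time: 9.05
ee_pos: [0.6255, -0.3284, 0.0003]
tcp_rot: [180.0, 0.0, 162.1]
wrist_force: [-0.8, 0.3, 5.0]
opening: 0.0477
```

Call:
arm_command(
  increments=[
    [1,0,0,-1.0,0,0,0],
    [1,0,0,-3,0,0,0],
    [1,0,0,-4,0,0,0],
    [1,0,0,-4,0,0,0],
    [1,0,0,0,0,0,0],
    [1,0,0,0,0,0,0],
    [1,0,0,0,0,0,0],
  ],
)

```text
time: 9.93
ee_pos: [0.6246, -0.328, 0.1179]
tcp_rot: [180.0, -0.2, 162.1]
wrist_force: [-0.7, -0.7, -1.8]
opening: 0.0477
```

```bash
python3 - <<'E'
from workcell import bot
from h import *
o=bot.get_obs(); print(o["ee_pos"],o["tcp_rot"],o["time"],o["wrist_force"],o["torque"],o["opening"])
c=bot.camera("wrist"); cv2.imwrite("pics/w3.png",c["color"][:,:,::-1])
im=c["color"][:,:,::-1][150:350,170:400]
cv2.imwrite("pics/crop3.png",cv2.resize(im,None,fx=3,fy=3,interpolation=cv2.INTER_CUBIC))
print({k:v for k,v in c.items() if k!="color"}); print(w2fish(c,o["ee_pos"]))
E
```

```text
[ 0.62457062 -0.32799931  0.11794054] [ 1.79976527e+02 -1.56386958e-01  1.62077627e+02] 9.925 [-0.6815117  -0.67267919 -1.78362308] [-0.01168088 -0.00737794 -0.03306063] 0.04768372337541464
{'fx': 325.19226210127806, 'fy': 325.19226210127806, 'cx': 283.87510306122334, 'cy': 208.22963748745227, 'origin': array([ 0.54997326, -0.30468406,  0.26029842]), 'attitude': array([-1.80733452e+01, -6.40525682e-02,  7.20861867e+01])}
(np.float64(285.08561960988567), np.float64(268.9173852413044))
```

View pics/crop3.png

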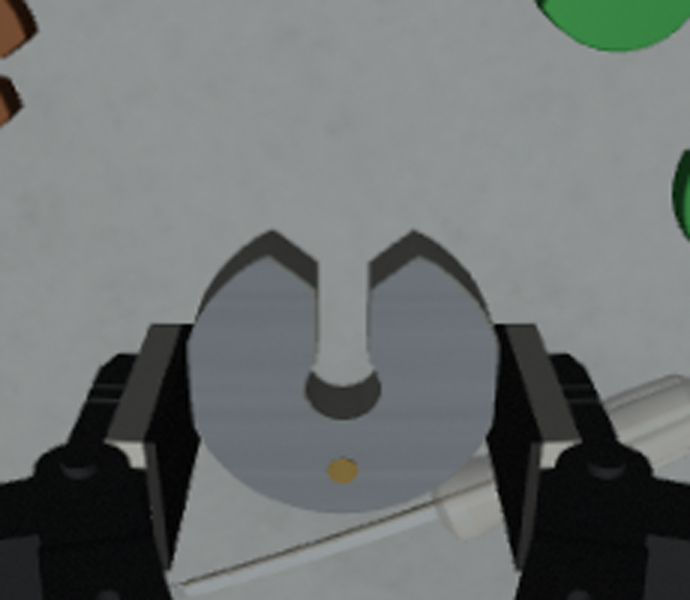

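The mass is held with the slot straight along tool x. Bore edge is at crop (343,418), plug at (343,470) and the disc's rear rim at (343,513). Working out its place in the tool.

```bash
python3 - <<'E'
from h import *
c=dict(fx=325.19226210127806,fy=325.19226210127806,cx=283.87510306122334,cy=208.22963748745227,origin=np.array([.54997326,-.30468406,.26029842]),attitude=np.array([-18.0733452,-.0640525682,72.0861867]))
T=np.array([.62457,-.328,.11794]); Rt=R.from_euler("xyz",[179.9765,-.1564,162.0776],degrees=True)
for z in(.1296,.1276):
  for n,p in dict(borelow=(343,418),plug=(343,470),rear=(343,513),left=(188,345),right=(498,345),ltip=(270,256),rtip=(416,256),sl=(318,262),sr=(369,262)).items():
    q=fish2w(c,170+(p[0]+.5)/3-.5,150+(p[1]+.5)/3-.5,z); print(n,(Rt.inv().apply(q-T)*1000).round(1),end=" ")
  print()
E
```

```text
borelow [ -4.5  -0.5 -11.7] plug [-14.6  -0.5 -11.7] rear [-23.5  -0.5 -11.7] left [  8.4 -24.2 -11.6] right [  8.4  23.1 -11.6] ltip [ 23.2 -11.2 -11.6] rtip [ 23.2  10.1 -11.6] sl [ 22.3  -4.2 -11.6] sr [ 22.3   3.2 -11.6] 
borelow [-5.7 -0.5 -9.7] plug [-16.   -0.5  -9.7] rear [-25.1  -0.5  -9.7] left [  7.3 -24.5  -9.7] right [ 7.3 23.4 -9.6] ltip [ 22.4 -11.3  -9.6] rtip [22.4 10.2 -9.6] sl [21.5 -4.2 -9.6] sr [21.5  3.3 -9.6]
```

Call:
arm_command(
  increments=[
    [1,0,0,0,0,0,10.65],
    [1,0,0,0,0,0,10.65],
    [1,0,0,0,0,0,10.65],
    [1,0,0,0,0,0,10.65],
    [1,0,0,0,0,0,10.65],
    [1,0,0,0,0,0,10.65],
    [1,0,0,0,0,0,10.65],
    [1,0,0,0,0,0,10.65],
    [1,0,0,0,0,0,0],
  ],
)

```text
time: 11.1
ee_pos: [0.6249, -0.3282, 0.1188]
tcp_rot: [-179.9, -0.0, 76.9]
wrist_force: [-0.4, -0.1, -2.6]
opening: 0.0476
```

Call:
arm_command(
  increments=[
    [1,2.35,-1.14,0.5,0,0,0],
    [1,2.35,-1.14,0.5,0,0,0],
    [1,2.35,-1.14,0.5,0,0,0],
    [1,2.35,-1.14,0.5,0,0,0],
    [1,2.35,-1.14,0.5,0,0,0],
    [1,2.35,-1.14,0.5,0,0,0],
    [1,2.35,-1.14,0.5,0,0,0],
    [1,2.35,-1.14,0.5,0,0,0],
    [1,0,0,0,0,0,0],
    [1,0,0,0,0,0,0],
  ],
)

```text
time: 12.35
ee_pos: [0.5792, -0.1248, 0.0798]
tcp_rot: [180.0, 0.0, 77.0]
wrist_force: [0.1, 0.3, -0.8]
opening: 0.0477
```

```bash
python3 - <<'E'
from workcell import bot
from h import *
import json
o=bot.get_obs(); print(o["ee_pos"],o["tcp_rot"],o["time"],o["wrist_force"],o["torque"],o["opening"])
c=bot.camera("wrist"); im=c["color"][:,:,::-1]; cv2.imwrite("pics/w4.png",im)
cv2.imwrite("pics/crop4.png",cv2.resize(im[110:310,180:390],None,fx=3,fy=3,interpolation=cv2.INTER_CUBIC))
d={k:np.array(v).tolist() for k,v in c.items() if k!="color"}; json.dump(d,open("w4.json","w")); print(d)
E
```

```text
[ 0.57919046 -0.12484765  0.0798058 ] [1.79988305e+02 1.20738619e-02 7.70237314e+01] 12.35 [ 0.1142412   0.31924758 -0.80233623] [-0.02846202  0.00910357  0.00933147] 0.04773150780895756
{'fx': 325.19226210127806, 'fy': 325.19226210127806, 'cx': 283.87510306122334, 'cy': 208.22963748745227, 'origin': [0.5987321460026183, -0.04772611730328183, 0.22190246591480328], 'attitude': [-18.211044360399242, -0.0023845420921742556, -12.966862586127181]}
```

View pics/crop4.png

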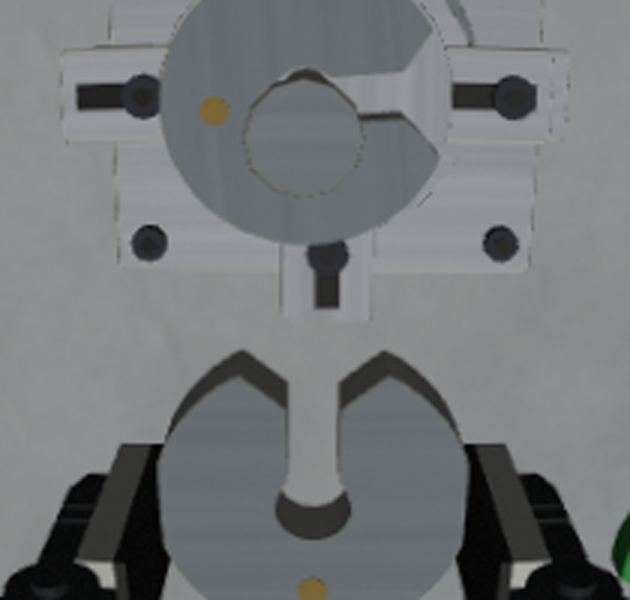

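The knob shows at crop (304,137). The lower mass has its plug at (214,110) and mouth corners at (432,27) and (438,155). The held slot's centreline is at x≈313. Computing offsets in the tool frame.

```bash
python3 - <<'E'
from h import *; import json
c={k:np.array(v) for k,v in json.load(open("w4.json")).items()}
T=np.array([.57919,-.12485,.07981]); Rt=R.from_euler("xyz",[179.988,.012,77.024],degrees=True)
def W(p,z): return fish2w(c,180+(p[0]+.5)/3-.5,110+(p[1]+.5)/3-.5,z)
def Tl(q): return (Rt.inv().apply(q-T)*1000).round(2)
k=W((304,137),.098); print("knob",k.round(4),Tl(k), "rad",[np.linalg.norm(W(p,.098)-k).round(4) for p in((246,137),(362,137),(304,195))])
zt=.0915
for n,p in dict(sl=(288,430),sr=(338,430),ltip=(243,377),rtip=(386,377),plug=(313,589),borelow=(313,539)).items(): print(n,Tl(W(p,zt)))
pl=W((214,110),.058); m=[W(p,.058) for p in((432,27),(438,155),(405,72),(400,115))]
L=[W(p,.058) for p in((160,105),(304,245))]
print("low plug",pl.round(4),"mouth",np.round(m,4),"rim",np.round(L,4))
for e in(sum(m[:2])/2,sum(m[2:])/2,k):
    d=e-pl; print("slot yaw",np.degrees(np.arctan2(d[1],d[0])))
d=W((405,72),.058)-W((335,76),.058);print("edge yaw",np.degrees(np.arctan2(d[1],d[0])))
h=[W(p,.006) for p in((150,242),(501,243))]; d=h[1]-h[0]; print("celly yaw",np.degrees(np.arctan2(d[1],d[0])),np.linalg.norm(d))
e=[W(p,.047) for p in((144,97),(514,97))]; d=e[1]-e[0]; print("ears yaw",np.degrees(np.arctan2(d[1],d[0])))
E
```

```text
knob [ 0.5933 -0.0664  0.098 ] [ 60.16   0.63 -18.2 ] rad [np.float64(0.0074), np.float64(0.0074), np.float64(0.0076)]
sl [ 15.65  -1.91 -11.69]
sr [ 15.65   5.51 -11.69]
ltip [ 24.2   -8.37 -11.7 ]
rtip [ 24.2   12.4  -11.69]
plug [-13.26   1.81 -11.69]
borelow [ -3.54   1.81 -11.69]
low plug [ 0.5778 -0.0644  0.058 ] mouth [[ 0.6166 -0.0588  0.058 ]
 [ 0.6132 -0.0804  0.058 ]
 [ 0.6106 -0.0653  0.058 ]
 [ 0.6082 -0.0723  0.058 ]] rim [[ 0.5691 -0.0613  0.058 ]
 [ 0.5873 -0.0909  0.058 ]]
slot yaw -8.020840151165018
slot yaw -7.9460785942120244
slot yaw -7.377731578299985
edge yaw -9.150337955279829
celly yaw -13.107710674294227 0.08129222646082991
ears yaw -12.833721298723054
```

Call:
arm_command(
  increments=[
    [1,0,-0.12,0.5,0,0,0],
    [1,0,0,0,0,0,0],
    [1,0.8,0,0,0,0,0],
    [1,0.8,0,0,0,0,0],
    [1,0.4,0,0,0,0,0],
    [1,0.2,0,0,0,0,0],
    [1,0,0,0,0,0,0],
    [1,0,0,0,0,0,0],
  ],
)

```text
time: 13.4
ee_pos: [0.5829, -0.103, 0.0748]
tcp_rot: [-180.0, 0.0, 76.9]
wrist_force: [-0.1, 0.2, -0.6]
opening: 0.0475
```

Call:
arm_command(
  increments=[
    [1,0.15,0,0,0,0,0],
    [1,0.15,0,0,0,0,0],
    [1,0,0,0,0,0,0],
  ],
)

```text
time: 13.78
ee_pos: [0.5836, -0.0998, 0.0748]
tcp_rot: [180.0, -0.0, 76.9]
wrist_force: [0.7, -0.2, -1.9]
opening: 0.0477
```

Call:
arm_command(
  increments=[
    [1,0.15,0,0,0,0,0],
    [1,0.15,0,0,0,0,0],
    [1,0,0,0,0,0,0],
  ],
)

```text
time: 14.15
ee_pos: [0.5843, -0.0969, 0.0748]
tcp_rot: [180.0, 0.0, 76.9]
wrist_force: [-0.2, 0.0, -1.5]
opening: 0.0475
```

Call:
arm_command(
  increments=[
    [1,0.15,0,0,0,0,0],
    [1,0.15,0,0,0,0,0],
    [1,0,0,0,0,0,0],
  ],
)

```text
time: 14.52
ee_pos: [0.5849, -0.0939, 0.0748]
tcp_rot: [-180.0, 0.0, 76.9]
wrist_force: [0.2, -0.6, -1.7]
opening: 0.0477
```

Call:
arm_command(
  increments=[
    [1,0.15,0,0,0,0,0],
    [1,0.15,0,0,0,0,0],
    [1,0,0,0,0,0,0],
  ],
)

```text
time: 14.9
ee_pos: [0.5856, -0.091, 0.0748]
tcp_rot: [-180.0, -0.0, 76.9]
wrist_force: [0.3, -0.3, -1.4]
opening: 0.0477
```

Call:
arm_command(
  increments=[
    [1,0.15,0,0,0,0,0],
    [1,0.1,0,0,0,0,0],
    [1,0,0,0,0,0,0],
  ],
)

```text
time: 15.28
ee_pos: [0.5862, -0.0886, 0.0748]
tcp_rot: [-180.0, -0.0, 76.9]
wrist_force: [0.1, 0.2, -1.7]
opening: 0.0477
```

Call:
arm_command(
  increments=[
    [1,0.1,0,0,0,0,0],
    [1,0.1,0,0,0,0,0],
    [1,0,0,0,0,0,0],
  ],
)

```text
time: 15.65
ee_pos: [0.5866, -0.0867, 0.0748]
tcp_rot: [-180.0, 0.0, 76.9]
wrist_force: [-0.6, -0.8, -1.0]
opening: 0.0476
```

Call:
arm_command(
  increments=[
    [1,0.15,0,0,0,0,0],
    [1,0.15,0,0,0,0,0],
    [1,0,0,0,0,0,0],
  ],
)

```text
time: 16.02
ee_pos: [0.5873, -0.0837, 0.0748]
tcp_rot: [180.0, 0.0, 76.9]
wrist_force: [-0.1, 0.4, -2.2]
opening: 0.0476
```

Call:
arm_command(
  increments=[
    [1,0.15,0,0,0,0,0],
    [1,0.15,0,0,0,0,0],
    [1,0,0,0,0,0,0],
  ],
)

```text
time: 16.4
ee_pos: [0.588, -0.0808, 0.0748]
tcp_rot: [-180.0, 0.0, 76.9]
wrist_force: [-0.9, 0.1, -1.6]
opening: 0.0476
```

Call:
arm_command(
  increments=[
    [1,0.15,0,0,0,0,0],
    [1,0.15,0,0,0,0,0],
    [1,0,0,0,0,0,0],
  ],
)

```text
time: 16.77
ee_pos: [0.5887, -0.0779, 0.0748]
tcp_rot: [-180.0, -0.0, 76.9]
wrist_force: [0.1, 0.3, -1.1]
opening: 0.0477
```

The flats are in the slot without contact. Now feeling sideways for the stem's y.

Call:
arm_command(
  increments=[
    [1,0,0.08,0,0,0,0],
    [1,0,0.08,0,0,0,0],
    [1,0,0,0,0,0,0],
  ],
)

```text
time: 17.15
ee_pos: [0.5898, -0.0783, 0.0747]
tcp_rot: [-179.9, 0.0, 76.9]
wrist_force: [-2.9, 0.6, 0.5]
opening: 0.0476
```

Call:
arm_command(
  increments=[
    [1,0,-0.16,0,0,0,0],
    [1,0,-0.08,0,0,0,0],
    [1,0,-0.08,0,0,0,0],
    [1,0,0,0,0,0,0],
  ],
)

```text
time: 17.65
ee_pos: [0.5875, -0.0777, 0.0749]
tcp_rot: [179.9, 0.0, 76.9]
wrist_force: [2.9, -0.6, -2.7]
opening: 0.0478
```

Call:
arm_command(
  increments=[
    [1,0,0.16,0,0,0,0],
    [1,0.2,0,0,0,0,0],
    [1,0.2,0,0,0,0,0],
    [1,0.2,0,0,0,0,0],
    [1,0,0,0,0,0,0],
  ],
)

```text
time: 18.27
ee_pos: [0.5901, -0.072, 0.0748]
tcp_rot: [-180.0, -0.0, 76.9]
wrist_force: [-0.3, -0.9, -1.1]
opening: 0.0476
```

Call:
arm_command(
  increments=[
    [1,0.15,0,0,0,0,0],
    [1,0.15,0,0,0,0,0],
    [1,0,0,0,0,0,0],
  ],
)

```text
time: 18.65
ee_pos: [0.5907, -0.0691, 0.0748]
tcp_rot: [-180.0, 0.0, 76.9]
wrist_force: [0.3, -0.2, -0.8]
opening: 0.0477
```

Call:
arm_command(
  increments=[
    [1,0.1,0,0,0,0,0],
    [1,0.1,0,0,0,0,0],
    [1,0,0,0,0,0,0],
  ],
)

```text
time: 19.02
ee_pos: [0.5912, -0.0672, 0.0747]
tcp_rot: [-180.0, 0.0, 76.9]
wrist_force: [-0.3, -0.9, -0.8]
opening: 0.0477
```

Call:
arm_command(
  increments=[
    [1,0.1,0,0,0,0,0],
    [1,0,0,0,0,0,0],
  ],
)

```text
time: 19.27
ee_pos: [0.5913, -0.0668, 0.0748]
tcp_rot: [-180.0, 0.1, 76.9]
wrist_force: [-0.6, -3.2, -1.3]
opening: 0.0478
```

Rear contact was felt at y≈−0.0668 at about 3 N. Backing off the 1.0 mm clearance plus the command overshoot, then lowering in small steps.

Call:
arm_command(
  increments=[
    [1,-0.15,0,0,0,0,0],
    [1,0,0,0.15,0,0,0],
    [1,0,0,0,0,0,0],
  ],
)

```text
time: 19.65
ee_pos: [0.591, -0.0676, 0.0731]
tcp_rot: [-180.0, -0.0, 76.9]
wrist_force: [0.4, 0.1, -1.2]
opening: 0.0477
```

Call:
arm_command(
  increments=[
    [1,0,0,0.1,0,0,0],
    [1,0,0,0.1,0,0,0],
    [1,0,0,0,0,0,0],
  ],
)

```text
time: 20.02
ee_pos: [0.591, -0.0677, 0.0711]
tcp_rot: [-180.0, -0.0, 76.9]
wrist_force: [-0.4, -0.3, -1.5]
opening: 0.0476
```

Call:
arm_command(
  increments=[
    [1,0,0,0.1,0,0,0],
    [1,0,0,0,0,0,0],
  ],
)

```text
time: 20.27
ee_pos: [0.591, -0.0678, 0.0702]
tcp_rot: [-180.0, 0.0, 76.9]
wrist_force: [0.5, -1.2, -1.0]
opening: 0.0476
```

Call:
arm_command(
  increments=[
    [1,0,0,0.1,0,0,0],
    [1,0,0,0,0,0,0],
  ],
)

```text
time: 20.52
ee_pos: [0.591, -0.0678, 0.0692]
tcp_rot: [-180.0, -0.0, 76.9]
wrist_force: [-0.9, -0.7, -1.6]
opening: 0.0475
```

The mass is past the shoulder without contact. Lowering to the lower mass.

Call:
arm_command(
  increments=[
    [1,0,0,0.15,0,0,0],
    [1,0,0,0.15,0,0,0],
    [1,0,0,0.15,0,0,0],
    [1,0,0,0,0,0,0],
  ],
)

```text
time: 21.02
ee_pos: [0.591, -0.0677, 0.0646]
tcp_rot: [-180.0, 0.0, 76.9]
wrist_force: [-0.2, 0.5, -1.3]
opening: 0.0478
```

Call:
arm_command(
  increments=[
    [1,0,0,0.15,0,0,0],
    [1,0,0,0.15,0,0,0],
    [1,0,0,0,0,0,0],
  ],
)

```text
time: 21.4
ee_pos: [0.591, -0.0678, 0.0616]
tcp_rot: [-180.0, 0.0, 76.9]
wrist_force: [-0.2, 0.2, -0.9]
opening: 0.0475
```

Call:
arm_command(
  increments=[
    [1,0,0,0.1,0,0,0],
    [1,0,0,0.1,0,0,0],
    [1,0,0,0,0,0,0],
  ],
)

```text
time: 21.78
ee_pos: [0.591, -0.0678, 0.0597]
tcp_rot: [-180.0, 0.0, 76.9]
wrist_force: [-0.7, 0.2, -1.1]
opening: 0.0475
```

Call:
arm_command(
  increments=[
    [1,0,0,0.1,0,0,0],
    [1,0,0,0,0,0,0],
  ],
)

```text
time: 22.02
ee_pos: [0.591, -0.0678, 0.0587]
tcp_rot: [-180.0, 0.0, 76.9]
wrist_force: [0.5, -0.7, -1.3]
opening: 0.0479
```

Call:
arm_command(
  increments=[
    [1,0,0,0.05,0,0,0],
    [1,0,0,0,0,0,0],
  ],
)

```text
time: 22.28
ee_pos: [0.5911, -0.0678, 0.0583]
tcp_rot: [180.0, 0.0, 76.9]
wrist_force: [0.0, -0.2, -0.9]
opening: 0.0477
```

Call:
arm_command(
  increments=[
    [1,0,0,0.05,0,0,0],
    [1,0,0,0,0,0,0],
  ],
)

```text
time: 22.52
ee_pos: [0.5911, -0.0678, 0.0581]
tcp_rot: [180.0, -0.0, 76.9]
wrist_force: [-1.5, 0.2, 2.6]
opening: 0.0481
```

Call:
arm_command(
  increments=[
    [1,0,0,0.05,0,0,0],
    [1,0,0,0,0,0,0],
  ],
)

```text
time: 22.78
ee_pos: [0.5912, -0.0678, 0.0581]
tcp_rot: [180.0, -0.0, 76.9]
wrist_force: [-1.9, 0.6, 6.5]
opening: 0.0477
```

It is flat on the lower mass at TCP z = 0.0581, as expected. Easing the pressure and turning in stages while watching the forces.

Call:
arm_command(
  increments=[
    [1,0,0,-0.08,0,0,0],
    [1,0,0,0,0,0,0],
    [1,0,0.017,0,0,0,-10],
    [1,0,0.017,0,0,0,-10],
    [1,0,0,0,0,0,0],
  ],
)

```text
time: 23.4
ee_pos: [0.5916, -0.0679, 0.0581]
tcp_rot: [180.0, 0.0, 96.8]
wrist_force: [1.0, -0.0, 1.8]
opening: 0.0478
```

Call:
arm_command(
  increments=[
    [1,0,0,-0.03,0,0,0],
    [1,0,0.017,0,0,0,-10],
    [1,0,0.017,0,0,0,-10],
    [1,0,0,0,0,0,0],
  ],
)

```text
time: 23.9
ee_pos: [0.5917, -0.0678, 0.0582]
tcp_rot: [-180.0, -0.0, 116.7]
wrist_force: [0.7, -0.5, 0.9]
opening: 0.0478
```

Call:
arm_command(
  increments=[
    [1,0,0.017,0,0,0,-10],
    [1,0,0.017,0,0,0,-10],
    [1,0,0,0,0,0,0],
  ],
)

```text
time: 24.28
ee_pos: [0.5923, -0.0676, 0.0583]
tcp_rot: [180.0, 0.0, 136.5]
wrist_force: [4.0, -1.2, -1.8]
opening: 0.0478
```

```bash
python3 - <<'E'
from workcell import bot
o=bot.get_obs(); print(o["ee_pos"],o["tcp_rot"],o["time"],o["wrist_force"],o["torque"],o["q"])
E
```

```text
[ 0.59226335 -0.06760402  0.05826537] [1.79986582e+02 1.90625716e-02 1.36540303e+02] 24.275 [ 3.97763332 -1.19095287 -1.79282445] [-0.11432127 -0.60307718 -0.03927336] [-6.51150359e+00  1.13614120e+01 -1.94800764e+00  7.66672804e+01
 -7.34867501e-04  3.69481913e+01]
```

Call:
arm_command(
  increments=[
    [1,-0.1,0.05,0,0,0,0],
    [1,0,0.03,0,0,0,-10],
    [1,0,0,0,0,0,0],
  ],
)

```text
time: 24.65
ee_pos: [0.593, -0.0676, 0.0582]
tcp_rot: [-180.0, -0.0, 146.6]
wrist_force: [-0.2, -0.6, -0.7]
opening: 0.0478
```

Call:
arm_command(
  increments=[
    [1,0,0.03,0,0,0,-10],
    [1,0,0.03,0,0,0,-10],
    [1,0,0,0,0,0,0],
  ],
)

```text
time: 25.02
ee_pos: [0.5934, -0.067, 0.0583]
tcp_rot: [180.0, -0.0, 166.5]
wrist_force: [-0.0, 0.4, -0.7]
opening: 0.0478
```

Call:
arm_command(
  increments=[
    [1,0,0.015,0,0,0,-5.5],
    [1,0,0,0,0,0,0],
    [1,0,0,0,0,0,0],
  ],
)

```text
time: 25.4
ee_pos: [0.5935, -0.0669, 0.0583]
tcp_rot: [180.0, -0.0, 172.1]
wrist_force: [-0.1, 1.4, -1.4]
opening: 0.0478
```

```bash
python3 - <<'E'
from workcell import bot
from h import *
import json
o=bot.get_obs(); print(o["ee_pos"],o["tcp_rot"],o["time"],o["wrist_force"],o["torque"])
c=bot.camera("wrist"); im=c["color"][:,:,::-1]; cv2.imwrite("pics/w5.png",im)
cv2.imwrite("pics/crop5.png",cv2.resize(im[140:340,170:400],None,fx=3,fy=3,interpolation=cv2.INTER_CUBIC))
d={k:np.array(v).tolist() for k,v in c.items() if k!="color"}; json.dump(d,open("w5.json","w"))
E
```

```text
[ 0.59354715 -0.06691542  0.05832542] [ 1.79991737e+02 -1.15867539e-02  1.72079469e+02] 25.4 [-0.13111156  1.43442174 -1.37037873] [ 0.1519461  -0.1677089  -0.03912208]
```

View pics/crop5.png

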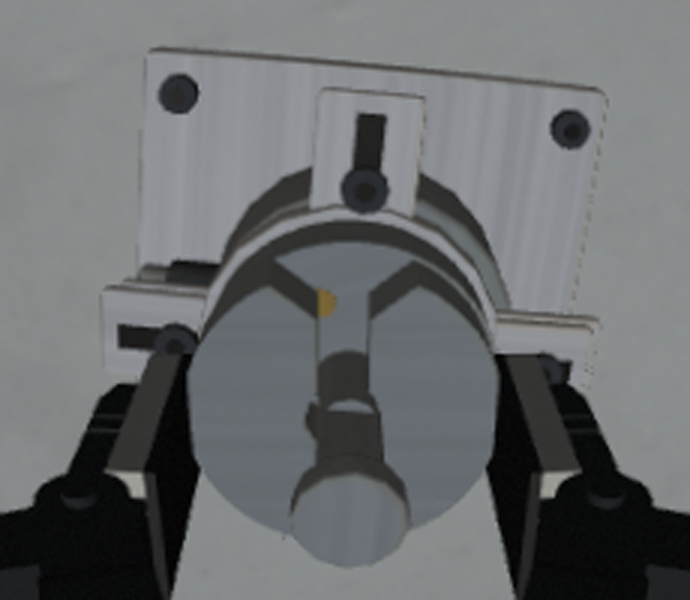

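In the upper slot (centreline x≈344) the lower mass's plug shows off-centre at about (323,302), and the knob is at (350,518). I need to see whether the lower mass was dragged or my angle was off.

```bash
python3 - <<'E'
from h import *; import json
c={k:np.array(v) for k,v in json.load(open("w5.json")).items()}
T=np.array([.593547,-.066915,.0583]); Rt=R.from_euler("xyz",[180,0,172.08],degrees=True)
im=cv2.imread("pics/w5.png").astype(int); m=(im[:,:,2]-im[:,:,0]>40)&(np.indices(im.shape[:2])[0]<280)&(np.indices(im.shape[:2])[0]>200)
v,u=np.nonzero(m); print("plug px",u.min(),u.max(),v.min(),v.max(),u.mean(),v.mean())
def W(p,z): return fish2w(c,170+(p[0]+.5)/3-.5,140+(p[1]+.5)/3-.5,z)
Tl=lambda q:(Rt.inv().apply(q-T)*1000).round(2)
for n,p,z in[("knob",(350,516),.098),("plug",(323,302),.058),("slotL",(318,330),.07),("slotR",(370,330),.07),("ltip",(273,262+24),.07),("rtip",(418,286),.07),("left",(188,390),.07),("right",(498,390),.07),("bolt",(364,190),.047)]:
    q=W(p,z); print(n,q.round(4),Tl(q))
h=[W(p,.006) for p in((178,93),(571,129))]; d=h[0]-h[1]; print("cell x yaw?",np.degrees(np.arctan2(d[1],d[0])),np.linalg.norm(d))
k=W((350,516),.098);p=W((323,302),.058); d=k-p; print("plug->knob yaw",np.degrees(np.arctan2(d[1],d[0])),np.linalg.norm(d))
E
```

```text
plug px 76 281 237 262 211.33333333333334 246.88333333333333
knob [ 0.5906 -0.0665  0.098 ] [ 3.01e+00  2.00e-02 -3.97e+01]
plug [ 0.5775 -0.0688  0.058 ] [15.61 -4.03  0.3 ]
slotL [ 0.5767 -0.0692  0.07  ] [ 16.38  -4.55 -11.7 ]
slotR [ 0.5778 -0.0615  0.07  ] [ 16.38   3.14 -11.7 ]
ltip [ 0.5688 -0.0746  0.07  ] [ 23.44 -11.02 -11.7 ]
rtip [ 0.5717 -0.0537  0.07  ] [ 23.43  10.05 -11.7 ]
left [ 0.5843 -0.0905  0.07  ] [  5.96 -24.62 -11.7 ]
right [ 0.5908 -0.0434  0.07  ] [  5.94  22.94 -11.7 ]
bolt [ 0.5633 -0.0601  0.047 ] [30.87  2.63 11.3 ]
cell x yaw? -103.159134246282 0.0817328266962791
plug->knob yaw 9.87929371752276 0.04212994525865314
```

The lower mass was dragged about 14° anticlockwise (its plug now lies at yaw ≈187° instead of 172°). To mend this I'll press at about 6–8 N, turn it back clockwise by the same amount, lift just clear, and turn only the upper mass back.

Call:
arm_command(
  increments=[
    [1,0,0,0.07,0,0,0],
    [1,0,0,0.06,0,0,0],
    [1,0,0,0,0,0,0],
  ],
)

```text
time: 25.82
ee_pos: [0.5937, -0.0669, 0.0581]
tcp_rot: [180.0, 0.0, 172.3]
wrist_force: [-3.0, 1.0, 5.9]
opening: 0.0479
```

Call:
arm_command(
  increments=[
    [1,0,-0.01,0,0,0,0],
    [1,0,-0.015,0,0,0,5],
    [1,0,-0.015,0,0,0,5],
    [1,0,-0.01,0,0,0,4],
    [1,0,0,0,0,0,0],
  ],
)

```text
time: 26.45
ee_pos: [0.5934, -0.0674, 0.0581]
tcp_rot: [180.0, 0.0, 158.3]
wrist_force: [-3.0, 1.1, 7.1]
opening: 0.0479
```

```bash
cat > plug.py <<'E'
from workcell import bot
from h import *
def look(fn):
    o=bot.get_obs(); print(o["ee_pos"].round(4),o["tcp_rot"].round(2),o["time"],o["wrist_force"].round(1),o["torque"].round(3))
    c=bot.camera("wrist"); im=c["color"][:,:,::-1]; cv2.imwrite(fn,im)
    s=im[225:262,262:308].astype(int); v,u=np.nonzero(s[:,:,2]-s[:,:,0]>25)
    print("plug n",len(u), "u",u.min()+262 if len(u) else None,u.max()+262 if len(u) else None,"v",v.min()+225 if len(u) else None,v.max()+225 if len(u) else None,"mean",(u.mean()+262,v.mean()+225) if len(u) else None)
    return im,c
E
python3 -c "
from plug import *
look('pics/w6.png')
im=cv2.imread('pics/w5.png'); s=im[225:262,262:308].astype(int); v,u=np.nonzero(s[:,:,2]-s[:,:,0]>25); print('w5',len(u),u.min()+262,u.max()+262,v.min()+225,v.max()+225,u.mean()+262,v.mean()+225)"
```

```text
[ 0.5934 -0.0674  0.0581] [1.7999e+02 2.0000e-02 1.5825e+02] 26.45 [-3.   1.1  7.1] [0.339 0.713 0.031]
plug n 46 u 276 281 v 236 245 mean (np.float64(278.0869565217391), np.float64(240.30434782608697))
w5 47 276 281 236 245 278.04255319148933 240.59574468085106
```

The plug moved with the slot without slipping. Now lifting clear and turning only the upper mass back.

Call:
arm_command(
  increments=[
    [1,0,0,-0.15,0,0,0],
    [1,0,0,-0.12,0,0,0],
    [1,0,0,0,0,0,0],
    [1,0,0.015,0,0,0,-5],
    [1,0,0.015,0,0,0,-5],
    [1,0,0.01,0,0,0,-4],
    [1,0,0,0,0,0,0],
    [1,0,0,0,0,0,0],
  ],
)

```text
time: 27.5
ee_pos: [0.5937, -0.067, 0.0597]
tcp_rot: [180.0, 0.0, 172.3]
wrist_force: [1.0, 2.3, -1.9]
opening: 0.0479
```

```bash
python3 -c "
from plug import *
im,c=look('pics/w7.png')
cv2.imwrite('pics/crop7.png',cv2.resize(im[195:345,200:370],None,fx=4,fy=4,interpolation=cv2.INTER_CUBIC))"
```

```text
[ 0.5937 -0.067   0.0597] [1.7999e+02 1.0000e-02 1.7229e+02] 27.5 [ 1.   2.3 -1.9] [ 0.386 -0.32  -0.033]
plug n 74 u 280 289 v 234 242 mean (np.float64(284.3918918918919), np.float64(237.82432432432432))
```

View pics/crop7.png

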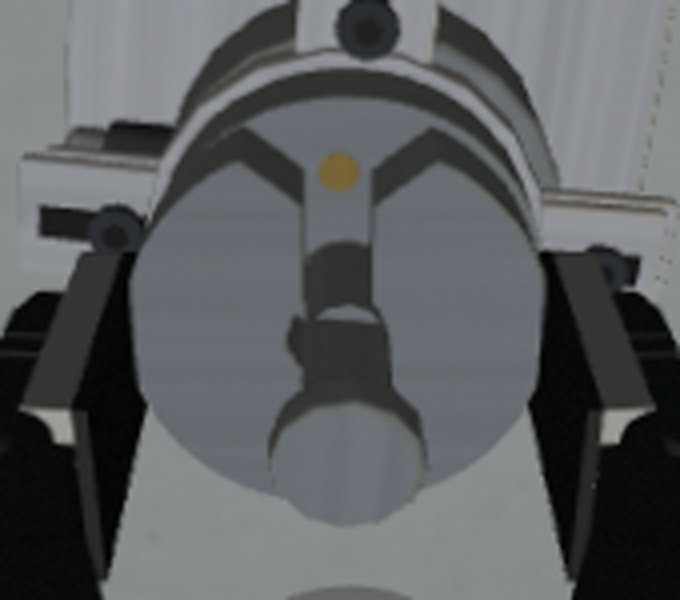

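The plug (338) is now centred in the upper slot (303–373), so the slots face opposite ways. The stem presses lightly on the bore's +y side (2.3 N), so I'll recentre, lower to light contact and check.

Call:
arm_command(
  increments=[
    [1,0,0.08,0,0,0,0],
    [1,0,0,0.1,0,0,0],
    [1,0,0,0,0,0,0],
  ],
)

```text
time: 27.92
ee_pos: [0.5936, -0.0664, 0.0586]
tcp_rot: [-180.0, -0.0, 172.4]
wrist_force: [-0.0, -1.1, -2.1]
opening: 0.0479
```

Call:
arm_command(
  increments=[
    [1,0,0,0.05,0,0,0],
    [1,0,0,0.03,0,0,0],
    [1,0,0,0,0,0,0],
  ],
)

```text
time: 28.3
ee_pos: [0.5937, -0.0664, 0.0582]
tcp_rot: [-180.0, 0.0, 172.4]
wrist_force: [-1.3, -1.4, 0.3]
opening: 0.0476
```

```bash
python3 -c "
from plug import *
im,c=look('pics/w8.png')
g=cv2.cvtColor(im,cv2.COLOR_BGR2GRAY)
for r in (228,231): print(r,g[r,260:310].tolist())
for r in (310,315): print(r,g[r,255:320].tolist())"
```

```text
[ 0.5937 -0.0664  0.0582] [-1.7999e+02  1.0000e-02  1.7237e+02] 28.3 [-1.3 -1.4  0.3] [-0.043  0.176 -0.006]
plug n 76 u 278 288 v 235 243 mean (np.float64(282.9342105263158), np.float64(239.19736842105263))
228 [47, 46, 47, 60, 85, 103, 107, 107, 108, 108, 108, 108, 108, 107, 108, 108, 108, 108, 108, 107, 108, 108, 108, 108, 107, 107, 107, 107, 108, 107, 107, 107, 107, 107, 107, 107, 107, 107, 107, 107, 107, 107, 107, 102, 95, 73, 54, 51, 49, 47]
231 [48, 47, 45, 46, 46, 47, 47, 61, 86, 100, 104, 107, 107, 107, 107, 107, 107, 108, 106, 108, 107, 107, 107, 107, 107, 106, 107, 107, 107, 106, 107, 107, 107, 108, 108, 107, 106, 107, 107, 102, 82, 59, 51, 51, 51, 50, 50, 52, 50, 49]
310 [106, 105, 106, 106, 106, 105, 106, 106, 106, 106, 67, 93, 108, 109, 109, 109, 109, 110, 110, 110, 110, 111, 111, 112, 111, 109, 110, 109, 108, 109, 111, 113, 114, 113, 113, 113, 113, 114, 114, 111, 108, 106, 108, 108, 108, 110, 110, 107, 95, 74, 88, 107, 107, 107, 106, 107, 107, 107, 106, 108, 107, 108, 109, 117, 138]
315 [140, 138, 132, 124, 114, 107, 105, 106, 106, 106, 106, 108, 109, 108, 109, 109, 109, 109, 109, 110, 110, 111, 112, 111, 109, 109, 109, 108, 108, 109, 112, 113, 113, 113, 113, 113, 113, 114, 111, 109, 106, 106, 107, 107, 109, 110, 111, 109, 106, 96, 95, 105, 106, 110, 114, 127, 132, 139, 140, 140, 140, 140, 139, 139, 138]
```

The mass is resting lightly and centred on the stem, with knob 285 against slot 284.3. Releasing and withdrawing straight up.

Call:
arm_command(
  increments=[
    [-0.2,0,0,0,0,0,0],
    [-0.2,0,0,0,0,0,0],
    [-0.4,0,0,0,0,0,0],
    [-0.5,0,0,0,0,0,0],
    [-0.5,0,0,0,0,0,0],
  ],
  grip_force=20,
)

```text
time: 28.98
ee_pos: [0.5937, -0.0663, 0.058]
tcp_rot: [180.0, -0.0, 172.4]
wrist_force: [1.4, -0.8, -1.1]
opening: 0.0638
```

Call:
arm_command(
  increments=[
    [-0.5,0,0,-0.5,0,0,0],
    [-0.5,0,0,-2,0,0,0],
    [-0.5,0,0,-3,0,0,0],
    [-0.5,0,0,-4,0,0,0],
    [-0.5,0,0,-3,0,0,0],
    [-0.5,0,0,-2,0,0,0],
    [-0.5,0,0,0,0,0,0],
    [-0.5,0,0,0,0,0,0],
  ],
)

```text
time: 29.98
ee_pos: [0.5935, -0.0663, 0.202]
tcp_rot: [-180.0, -0.1, 172.4]
wrist_force: [0.3, 0.3, -0.3]
opening: 0.0641
```

```bash
python3 - <<'E'
from workcell import bot
from h import *
import json
o=bot.get_obs(); print(o["ee_pos"],o["tcp_rot"],o["time"],o["wrist_force"],o["opening"])
c=bot.camera("wrist"); im=c["color"][:,:,::-1]; cv2.imwrite("pics/w9.png",im)
u,v=w2fish(c,(.592,-.066,.06)); u,v=int(u),int(v); print(u,v)
json.dump({k:np.array(v).tolist() for k,v in c.items() if k!="color"},open("w9.json","w"))
cv2.imwrite("pics/crop9.png",cv2.resize(im[v-65:v+65,u-65:u+65],None,fx=4.6,fy=4.6,interpolation=cv2.INTER_CUBIC))
t=bot.camera("top")["color"][:,:,::-1]; a=cv2.imread("pics/top0.png"); d=cv2.absdiff(a,t).max(2)>40
n,_,st,ce=cv2.connectedComponentsWithStats(d.astype(np.uint8)); print([(ce[i].round().tolist(),int(st[i,4])) for i in range(1,n) if st[i,4]>15])
E
```

```text
[ 0.59354273 -0.06627933  0.20203443] [-1.79998710e+02 -5.62909005e-02  1.72379325e+02] 29.975 [ 0.26696656  0.31864388 -0.30939227] 0.06411856889948928
284 191
[([197.0, 286.0], 14540), ([199.0, 161.0], 40), ([351.0, 195.0], 242)]
```

View pics/crop9.png

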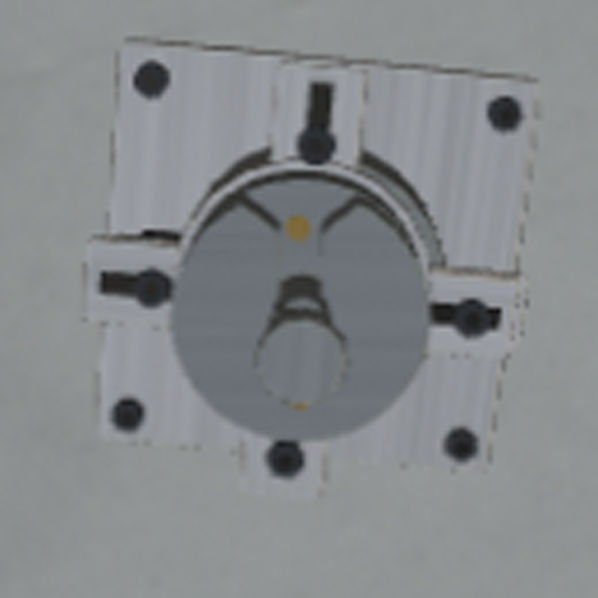

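The lower plug (298,228) is centred in the upper slot, and the upper plug peeks out opposite at (300,407). The top-view difference flags the spare knob area, so I'll compare it before and after.

```bash
python3 - <<'E'
from workcell import bot
from h import *
t=bot.camera("top")["color"][:,:,::-1]; a=cv2.imread("pics/top0.png")
f=lambda i:cv2.resize(i[135:285,170:295],None,fx=3.1,fy=3.1,interpolation=cv2.INTER_CUBIC)
cv2.imwrite("pics/cmp.png",np.hstack([f(a),f(t)]))
E
```

```text
(no output)
```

View pics/cmp.png

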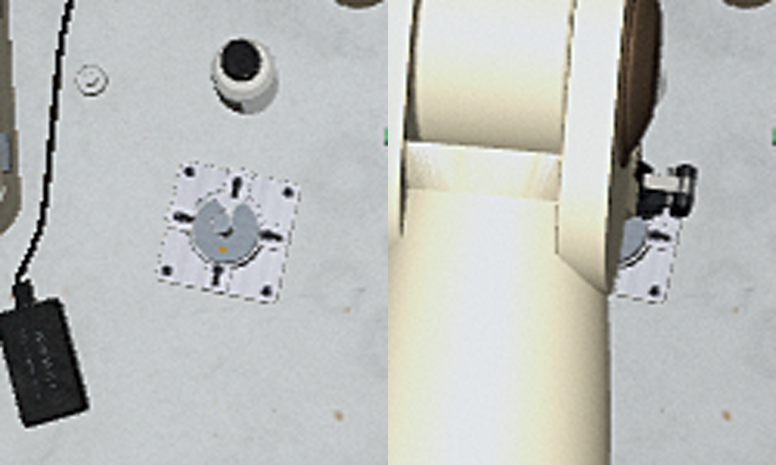

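The change is only the arm hiding the area in the top view, so nothing shows it was disturbed. The gripper is clear, and I am handing in.

```bash
python3 -c "
from workcell import bot
print(bot.job_done()); print(bot.get_obs()['time'])"
```

```text
the job is handed in; nothing more can be done
None
the job is handed in; nothing more can be done
```

The large grey mass is on the carrier, flat on the lower mass with its slot facing the opposite way. However, the lower mass was dragged round during the turn and I had to turn it back. I handed the job in at about 30 s of the 64 s allowed.

**What I did:** I slid the mass on along the cell's x and centred it on the stem by feel. I lowered it to contact at TCP z ≈ 0.058, let go and withdrew straight up. The largest push I read at the cell was about 9 N in total, mostly downward, when I pressed to turn the lower mass back.

**What went wrong:** On the first turn the lower mass was dragged about 14° anticlockwise, even though I was pressing with only about 3 N. I pressed again, turned it back 14° clockwise together with the upper mass, lifted clear, and turned only the upper mass back.

**Last checks:**
- **Slots:** After release, the lower mass's plug shows centred in the upper slot, and the upper plug shows on the opposite side. I estimate the slots are opposite to within about 3°.
- **Lower mass:** I estimate it is back within about 2–3° of its starting angle; I could not measure it more closely than that.
- **Small mass and look-alikes:** The top view shows no change there.
- **Bottle and spare knob:** At the last check the arm hid the spare knob and most of the bottle from the top camera. I did not see them again afterwards, but I felt no contact there.

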